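# Put the food chopper away in its carton

### The job

Put the food chopper away: take its covered bowl by the bar handle on the lid and set it gently on the motor base standing in the open carton, turned so that both lugs enter the sockets under the bowl and it sits fully home. Then close the carton the usual way: both short end flaps first, with the two long flaps still standing open, then the two long flaps on top of them, until all four lie flat and stay there. Do not shove the carton about, and leave the candlestick, the stacked soup bowls and the cutting board alone.

Things in the scene. Friction and masses are not known exactly. Their poses are not given: they have to be found in the camera images.
- carton: open brown shipping carton standing loose on the counter, 2 kg with contents: outside 168 (its x) by 228 mm (its y), walls 4 mm thick, 156 mm high, four flaps on top. Origin: centre of its underside, z up. -x side faces the robot (flap long_near), +x is the far side (long_far), +y the left end (short_left), -y the right end (short_right)
- carton_mouth (a point): centre of the carton's opening (160 x 220 mm inside) at the rim, 156 mm above its underside, axes as the carton. Creases of the long flaps run along y at x = -82 and +82 mm, 5 mm above this point; creases of the short flaps run along x at y = +112 and -112 mm, level with it
- base_top (a point): centre of the flat top of the chopper's motor base, a white 124 x 124 mm block held in grey pulp (28 mm high) in the middle of the carton, part of the carton; 42 mm above the carton's underside, axes as the carton. Two tapered lugs rise 14 mm from it at y = +36 and -36 mm (12 mm diameter, 7 mm at the tip), and in the middle a 10 mm drive spindle, 10 mm high
- bowl: the chopper's covered bowl, loose, 0.38 kg: smoky clear, 110 mm in diameter, flat white lid (114 mm, fixed on, top at 78 mm) with a bar handle, 108 mm high in all. Origin: centre of its underside, z up. Sockets 15 x 15 mm, 16 mm deep, in the underside at y = +36 and -36 mm for the lugs. Home: origin on base_top, its y along the carton's y, either way round; top 6 mm below the carton's rim
- bowl_handle (a point): centre of the bar handle on the lid: bar 64 mm long along the bowl's y, 16 mm thick along x, 30 mm high; this point is 93 mm above the bowl's origin, 15 mm below the top of the bar and 15 mm above the lid
- short_left (a joint): flap on the carton's left (+y) side (a short end flap), plain corrugated board 154 mm wide, 81 mm from crease to free edge, 4 mm thick. 0 rad = folded down level (stop), 1.57 = upright, more = leaning outward (stop at 2.6). The crease drags lightly (0.03 N m): the flap stays where left. Crease 156 mm above the counter
- short_right (a joint): flap on the carton's right (-y) side (a short end flap), plain corrugated board 154 mm wide, 81 mm from crease to free edge, 4 mm thick. 0 rad = folded down level (stop), 1.57 = upright, more = leaning outward (stop at 2.6). The crease drags lightly (0.03 N m): the flap stays where left. Crease 156 mm above the counter
- long_near (a joint): flap on the carton's near (-x) side (a long flap), plain corrugated board 228 mm wide, 81 mm from crease to free edge, 4 mm thick. 0 rad = folded down level (stop), 1.57 = upright, more = leaning outward (stop at 2.6). The crease drags lightly (0.03 N m): the flap stays where left. Crease 161 mm above the counter; closes on top of the short flaps
- long_far (a joint): flap on the carton's far (+x) side (a long flap), plain corrugated board 228 mm wide, 81 mm from crease to free edge, 4 mm thick. 0 rad = folded down level (stop), 1.57 = upright, more = leaning outward (stop at 2.6). The crease drags lightly (0.03 N m): the flap stays where left. Crease 161 mm above the counter; closes on top of the short flaps
- short_left_edge (a point): middle of the free edge of flap short_left, 81 mm from its crease
- short_right_edge (a point): middle of the free edge of flap short_right, 81 mm from its crease
- long_near_edge (a point): middle of the free edge of flap long_near, 81 mm from its crease
- long_far_edge (a point): middle of the free edge of flap long_far, 81 mm from its crease
- candlestick: bystander: grey stoneware candlestick of stacked round beads, 204 mm tall, foot 90 mm across, standing; origin centre of the foot
- bowls: bystander: stack of three white soup bowls, 150 mm across, 74 mm high; origin centre of the underside
- board: bystander: wooden cutting board lying flat, 150 x 220 x 16 mm with a handle tab on its +y end; origin centre of the underside of the 150 x 220 panel
There are look-alikes about, which are no part of the job. What is shaped like the bowl but blue or yellow is not meant.

How it is judged:
On the way, in this order (a step that is already met when the one before it is completed fails the run):
1. the bowl sits fully home on the motor base in the carton (z of bowl in the frame of base_top between -0.004 and 0.004 m and distance between bowl and base_top below 0.006 m and angle between the y axis of bowl and the y axis of carton, either way round below 0.1 rad), for 0.2 s.
2. both short end flaps are folded down while both long flaps still stand open (all of step 1 and value of joint each of short_left, short_right below 0.15 rad and value of joint each of long_near, long_far above 0.9 rad), for 0.1 s.
At the end, for the whole second after the job is handed in: all four flaps lie flat (joint below 0.12 rad each, free edge lifted less than 10 mm), with the bowl still home on the motor base inside (origin within 6 mm of base_top and 4 mm in height, lined up with the carton within 0.1 rad), carton upright on the counter and everything at rest (all of step 1 and value of joint each of short_left, short_right, long_near, long_far below 0.12 rad and angle between carton's own z axis and vertical below 0.05 rad and linear speed of each of carton, bowl below 0.02 m/s); the robot touches nothing.
It fails at once if the carton is shoved more than 50 mm from its place (distance of carton from where it was at the start of the episode above 0.05 m).
It fails at once if the bowl is let fall onto the motor base (still faster than 0.35 m/s in the last 12 mm) (z of bowl in the frame of base_top below 0.012 m and distance between bowl and base_top below 0.05 m and linear speed of bowl above 0.35 m/s).
It fails at once if the candlestick, the soup bowls or the cutting board are moved more than 40 mm or knocked over (distance of any of candlestick, bowls, board from where it was at the start of the episode above 0.04 m or angle between candlestick's own z axis and vertical above 0.4 rad).
It also fails if it takes over 72 s, if anything falls off the work surface, if the arm or the gripper's body presses on something with over 40 N, if the wrist force passes 120 N, or if a joint passes its speed limit or range.

### The arm

A 7-joint arm with a two-finger parallel gripper is mounted at the origin on the work surface. World frame = base frame: x ahead of the robot, y to its left, z up, the work surface at z = 0. Lengths are in m, angles in rad, forces in N, time in s.
With the tool pointing down it reaches from about 0.425 to 0.875 m from the base axis. Payload 8.4 kg.
Tool frame: the origin (TCP) lies at the very end of the fingers, on their centre line; the grasp point (between the pads) lies 19 mm behind it; z points along the fingers, y is the line along which they close (so a half turn about z gives the same grasp; the last joint's range is limited). The gripper opens to 85 mm and grips with 20 to 120 N. Pads are 22 mm wide; open, the fingers measure 114 mm over their backs; the gripper's body (76 mm by 85 mm) begins 54 mm behind the grasp point. The pads swing forward as they close: fully open they stand 13 mm farther back than shut.
Start: joints at [1.031, 0.333, 0.04, 1.465, -0.013, 1.343, -0.059], TCP at [0.277, -0.588, 0.231] pointing down, gripper open.
Joint ranges: [-2.58, 2.58], [-0.38, 2.09], [-1.3, 1.39], [0.25, 2.4], [-1.5, 4.64], [0.08, 2.09], [-2.65, 2.65]. Speed limits (rad/s): [2.22, 2.22, 2.79, 2.79, 3.14, 3.14, 3.14].

### API

Orientations are given as a 3x3 rotation matrix whose columns are the frame's x, y, z axes.
In Python, from bench import env, capture, camera_params, spot_in gives the robot as it stands.
- The arm moves only by the tool servo_tool, never from a script. Its argument "series" is a list of rows, each a list of 2 entries, a list of its own where there are three numbers: the shift along the world's x, y, z as a fraction of full scale, then the turn, a rotation vector about the world's x, y, z as a fraction of full scale. A call has 1 to 8 rows; each row is the pose to reach, as a shift and turn from the pose commanded when the call began, turning the shorter way round; what a row does not reach only later rows make up. Full scale, the value 1, is 100 mm for a shift and pi rad for a turn. A row lasts 1/12 s, in which the tool goes at most 41.7 mm and 7.16 degrees, less where a joint would pass 70% of its speed; a pose out of reach is approached as far as the arm can. A call with a number of a shift or a turn outside -1 to 1 is refused whole. A call with a gripper value outside its range is refused whole. "claw" is the opening, from 0 (shut) to 1 (fully open), set as the call begins (left out, the last holds). The fingers move at their own pace and stop on an object; the grip force is fixed at half the most. Time passes only in rows, so rows that repeat a pose let the fingers close. It gives the time, the measured TCP pose, the force, the opening and the grip force at its end, in the units of the state.
- env.get_obs(): the state, without advancing time (a new reading comes with each control period).
- capture(name): name is "scene" or "side" or "wrist"; returns (picture, depth): 480x640x3 uint8, blue, green, red; 480x640 float32, m along the optical axis (not along the pixel's ray), 0 where there is no reading.
- camera_params(name): a dict with "fx", "fy", "cx", "cy" (pixels), "R" (3x3) and "t" (3): a world point X has camera coordinates R X + t; the wrist camera has in their place "tool_from_camera" (4x4, takes a point from camera to tool coordinates, whose origin is the TCP and whose axes are the flange's). Camera axes: x right, y down, z forward; pixel columns grow to the right and rows downward; lengths in m; the calibration is good to about 2 mm. A picture is of the moment at which its call begins: read the wrist's pose just before it. camera_params takes no time and is no camera call.
- env.sign_off(): hands the job in; it is judged then, once.
Trained networks look in the newest picture that a camera, given by its name, has taken for a name from the list of things; names that differ only in an ending like _2 or _b are one class to them, and where a whole thing is asked for, a point or a joint stands for the part that bears it (a point fixed in the world has none). Each returns a list of dicts, best first, with "conf" (0 to 1); they miss things now and then, are a little off and sometimes report something else, mostly with a low value. They report only what shows in the picture. A call takes as long as a camera call. They do not tell look-alikes from the thing itself.
- spot_in(name, camera): "position" ([x, y, z] in m, in world coordinates, good to about 4 mm: the middle of the surface that is visible of it).
The state is a dict: "time": time; "joints": joint angles; "joint_vel": joint speeds; "joint_efforts": joint torques, N m; "position": TCP position; "tool_rot": TCP orientation; "ft_force": force on the tool from outside, world axes, zero at the start; "wrist_torque": the same for the moment, N m; "finger_gap": finger opening in m; "grip_force": force on a finger pad.
Only numpy, scipy, OpenCV 4.12 (cv2) and the standard library are available. Lean on these libraries where they do the work, as an engineer would, in place of code of your own. Each camera call takes 0.05 s, during which the arm holds its last target. There are 200 camera calls.

## Working session

There is one attempt and no reset: what is moved stays moved. The work goes in short steps, Python scripts to look and compute and a tool call to move; the robot and the scene stay as the last step left them, time stands still between calls to the robot, and variables do not carry over. Pictures are saved under pics/ and viewed, at most 10 in all, crops included, and the job is handed in when it is done.

Besides the shell and the picture viewer there is one more tool, called after ">>>" by a JSON object that holds its "name" and its "arguments". servo_tool: Moves the arm, as the interface text tells. Shift numbers are shares of 100 mm and turn numbers shares of pi rad, none past 1 either way. Its arguments: {"type":"object","properties":{"series":{"type":"array"},"claw":{"type":"number"}},"required":["series"]}

```bash
mkdir -p pics; cat > h.py <<'E'
from bench import env, capture, camera_params, spot_in
import numpy as np, cv2
def cloud(cam):
    o=env.get_obs(); im,d=capture(cam); p=camera_params(cam)
    v,u=np.mgrid[:480,:640]
    P=np.stack([(u-p['cx'])/p['fx']*d,(v-p['cy'])/p['fy']*d,d],-1)
    if 'R' in p: W=(P-np.array(p['t']))@np.array(p['R'])
    else:
        T=np.array(p['tool_from_camera']); W=P@T[:3,:3].T+T[:3,3]
        W=W@np.array(o['tool_rot']).T+np.array(o['position'])
    W[d==0]=np.nan
    return im,W
E
python3 - <<'E'
from h import *
o=env.get_obs(); print(o['time'],o['position'],o['tool_rot'],o['finger_gap'])
a=[]
for c in ['scene','side']:
    im,W=cloud(c); np.save(f'{c}.npy',W); cv2.imwrite(f'{c}.png',im); cv2.imwrite(f'pics/{c}0.png',im)
    for n in ['bowl','bowl_handle','carton','base_top','candlestick','bowls','board','short_left','short_right','long_near','long_far']:
        print(c,n,[(np.round(r['position'],3).tolist(),round(r['conf'],2)) for r in spot_in(n,c)][:4])
E
```

```text
0.0 [ 0.27710191 -0.58745824  0.23041175] [[ 9.04424423e-01  4.26633137e-01 -7.93522723e-04]
 [ 4.26633860e-01 -9.04423318e-01  1.41842942e-03]
 [-1.12531461e-04 -1.62140587e-03 -9.99998679e-01]] 0.08540561912197442
scene bowl [([0.547, -0.325, 0.076], 0.79), ([0.393, -0.378, 0.076], 0.78), ([0.513, -0.166, 0.08], 0.77), ([0.331, -0.222, 0.078], 0.67)]
scene bowl_handle [([0.333, -0.22, 0.08], 0.93), ([0.544, -0.325, 0.077], 0.87), ([0.51, -0.157, 0.078], 0.75), ([0.546, -0.476, 0.074], 0.73)]
scene carton [([0.577, 0.08, 0.146], 0.65), ([0.543, -0.329, 0.081], 0.4)]
scene base_top [([0.58, 0.08, 0.145], 0.86)]
scene candlestick [([0.392, 0.366, 0.145], 0.62), ([0.663, 0.094, 0.203], 0.23)]
scene bowls [([0.706, -0.301, 0.057], 0.82), ([0.578, 0.078, 0.144], 0.47)]
scene board [([0.592, 0.435, 0.014], 0.93), ([0.471, 0.063, 0.2], 0.5), ([0.546, -0.33, 0.078], 0.24)]
scene short_left [([0.537, 0.204, 0.2], 0.57)]
scene short_right [([0.602, -0.044, 0.198], 0.7)]
scene long_near [([0.471, 0.066, 0.201], 0.69), ([0.603, -0.042, 0.198], 0.63)]
scene long_far [([0.663, 0.092, 0.206], 0.92)]
side bowl [([0.508, -0.453, 0.077], 0.83), ([0.511, -0.297, 0.078], 0.82), ([0.359, -0.351, 0.076], 0.65), ([0.472, -0.128, 0.08], 0.56)]
side bowl_handle [([0.36, -0.353, 0.075], 0.86), ([0.509, -0.454, 0.081], 0.82), ([0.298, -0.185, 0.076], 0.81), ([0.476, -0.13, 0.074], 0.76)]
side carton [([0.585, 0.07, 0.132], 0.82)]
side base_top [([0.581, 0.065, 0.129], 0.57)]
side candlestick [([0.362, 0.393, 0.11], 0.71)]
side bowls [([0.696, -0.294, 0.059], 0.71), ([0.657, 0.112, 0.206], 0.68)]
side board [([0.581, 0.46, 0.016], 0.92)]
side short_left [([0.538, 0.211, 0.205], 0.79)]
side short_right [([0.588, -0.039, 0.195], 0.97)]
side long_near [([0.46, 0.091, 0.218], 0.71)]
side long_far [([0.657, 0.111, 0.205], 0.81)]
```

View pics/scene0.png

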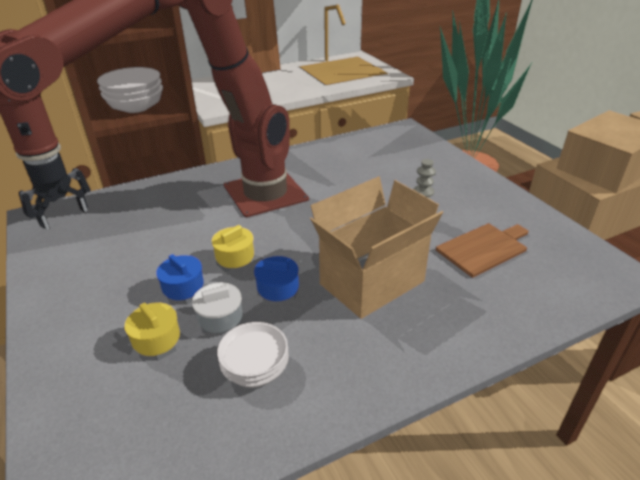

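View pics/side0.png

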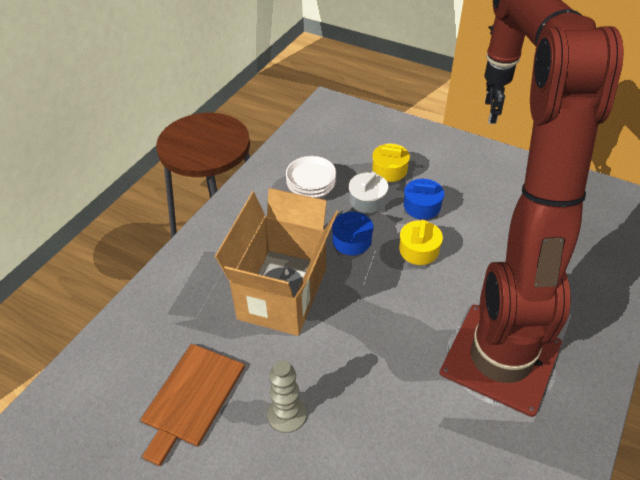

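Candidates shaped like the bowl in the scene picture are white/clear (217,305), blue (180,277), blue (277,278), yellow (152,329) and yellow (233,246). I choose the white-lidded clear one at (217,305), which is at about (0.53,-0.31) in the world. The carton is at (375,250) with its flaps open.

```bash
python3 - <<'E'
from h import *
S=cv2.imread('scene.png');cv2.imwrite('pics/crop0.png',cv2.resize(S[260:350,170:270],None,fx=6,fy=6,interpolation=2))
for c in ['scene','side']:
    W=np.load(c+'.npy'); im=cv2.imread(c+'.png'); hsv=cv2.cvtColor(im,cv2.COLOR_BGR2HSV)
    m=(hsv[...,1]<70)&(np.hypot(W[...,0]-.53,W[...,1]+.31)<.085)&(W[...,2]>.06)&(W[...,2]<.13)
    P=W[m]; print(c,len(P))
    lid=P[(P[:,2]>.07)&(P[:,2]<.084)]; (cx,cy),r=cv2.minEnclosingCircle(lid[:,:2].astype(np.float32)); print('lid',cx,cy,r,np.median(lid[:,2]))
    h=P[P[:,2]>.098]; 
    if len(h)>5: print('handle',len(h),h.mean(0),cv2.minAreaRect((h[:,:2]*1000).astype(np.float32)))
    m=(np.hypot(W[...,0]-.56,W[...,1]-.08)<.2)&(W[...,2]>.02)&(W[...,2]<.14)
    P=W[m]; print('carton',len(P),cv2.minAreaRect((P[:,:2]*1000).astype(np.float32)))
    m=(np.hypot(W[...,0]-.56,W[...,1]-.08)<.3)&(W[...,2]>.15)&(hsv[...,1]>60)
    P=W[m]; print('flaps zmax',np.nanmax(P[:,2]))
E
```

```text
scene 1431
lid 0.5207968354225159 -0.3205473721027374 0.058333057910203934 0.0773405768662717
handle 189 [ 0.52335017 -0.32080253  0.10502412] ((521.8984985351562, -320.5046081542969), (63.06069564819336, 20.94045066833496), 78.21856689453125)
carton 5489 ((555.0369873046875, 45.309814453125), (217.09353637695312, 309.0954284667969), 11.033447265625)
flaps zmax 0.24046043919216048
side 941
lid 0.5157088041305542 -0.3201492130756378 0.06248919293284416 0.0761348988718027
handle 100 [ 0.51743077 -0.31341918  0.10553429] ((517.02734375, -317.2934875488281), (69.61314392089844, 17.61870002746582), 82.50581359863281)
carton 6149 ((550.0989990234375, 46.817222595214844), (215.5092315673828, 313.6216125488281), 10.616730690002441)
flaps zmax 0.24222247899023364
```

View pics/crop0.png

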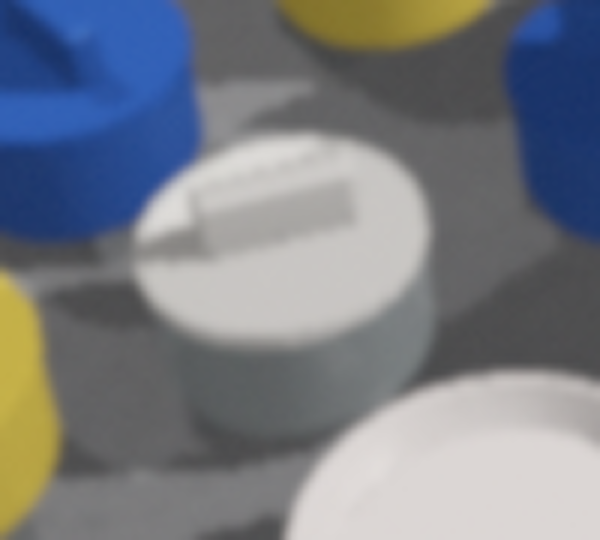

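The crop confirms it: a white lid with a bar handle and a smoky clear body, between the blue and yellow ones. The bar axis lies at about 80° in the world. Moving above it.

>>> {"name": "servo_tool", "arguments": {"series": [[[1,1,0.2],[0,0,0.1]],[[1,1,0.2],[0,0,0.1]],[[1,1,0.2],[0,0,0.1]],[[1,1,0.2],[0,0,0.1]]], "claw": 0.6}}

```text
time: 1.53
position: [0.3825, -0.4831, 0.2524]
tool_rot: [[0.721, 0.693, 0.003], [0.693, -0.721, 0.001], [0.003, 0.001, -1.0]]
ft_force: [0.5, 0.1, -0.4]
finger_gap: 0.0515
grip_force: 0.0
```

>>> {"name": "servo_tool", "arguments": {"series": [[[1,1,0.2],[0,0,0.1]],[[1,1,0.2],[0,0,0.1]],[[1,1,0.2],[0,0,0.1]],[[1,1,0.2],[0,0,0.1]]]}}

```text
time: 1.87
position: [0.482, -0.3823, 0.2724]
tool_rot: [[0.471, 0.882, 0.003], [0.882, -0.471, 0.001], [0.003, 0.002, -1.0]]
ft_force: [-0.4, 0.7, -0.7]
finger_gap: 0.0513
grip_force: 0.0
```

>>> {"name": "servo_tool", "arguments": {"series": [[[0.44,0.67,0],[0,0,0.09]],[[0.44,0.67,0],[0,0,0.09]],[[0.44,0.67,0],[0,0,0.09]],[[0.44,0.67,0],[0,0,0.09]]]}}

```text
time: 2.2
position: [0.5231, -0.3178, 0.2714]
tool_rot: [[0.21, 0.978, 0.001], [0.978, -0.21, 0.001], [0.001, 0.0, -1.0]]
ft_force: [-0.8, -1.1, 0.3]
finger_gap: 0.0511
grip_force: 0.0
```

```bash
cat > seebowl.py <<'E'
from h import *
o=env.get_obs(); im,W=cloud('wrist'); cv2.imwrite('pics/w1.png',im); np.save('wrist.npy',W)
print(o['time'],o['position'],np.degrees(np.arctan2(o['tool_rot'][1,1],o['tool_rot'][0,1])),o['finger_gap'])
hsv=cv2.cvtColor(im,cv2.COLOR_BGR2HSV)
m=(hsv[...,1]<90)&(hsv[...,2]>90)&(np.hypot(W[...,0]-.52,W[...,1]+.32)<.085)
P=W[m]; lid=P[(P[:,2]>.065)&(P[:,2]<.088)]
print('lid',len(lid),cv2.minEnclosingCircle(lid[:,:2].astype(np.float32)),np.median(lid[:,2]))
h=P[(P[:,2]>.1)&(P[:,2]<.12)]
print(len(h),np.median(h[:,2]),cv2.minAreaRect((h[:,:2]*1000).astype(np.float32)))
E
python3 seebowl.py
```

```text
2.2 [ 0.52308274 -0.31784458  0.27142451] -12.127840091792887 0.051125339541183944
lid 13222 ((0.5203335881233215, -0.32109034061431885), 0.057075586169958115) 0.07733144451661902
1752 0.10689621991990816 ((520.3817138671875, -320.98199462890625), (64.13236999511719, 16.03223419189453), 84.43789672851562)
```

View pics/w1.png

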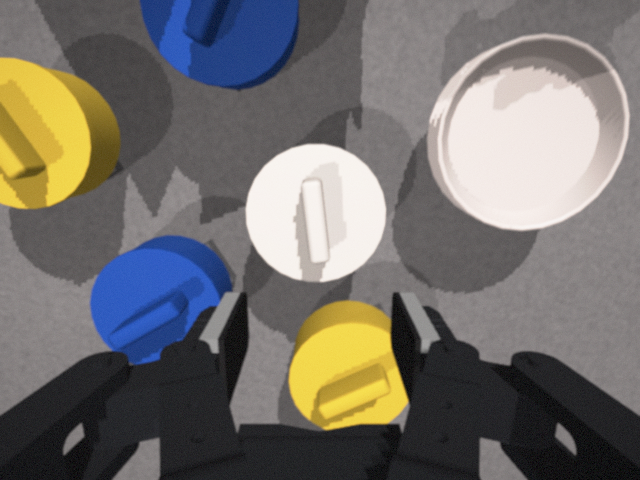

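The white lid is at (316,212) in the wrist view with its bar nearly vertical in the picture. It is centred at (0.520,-0.321) with the bar axis at 84.4°, and the heights and sizes match the description. Descending and gripping.

>>> {"name": "servo_tool", "arguments": {"series": [[[-0.028,-0.032,-0.5],[0,0,0.036]],[[-0.028,-0.032,-1],[0,0,0.036]],[[-0.028,-0.032,-1],[0,0,0.036]],[[-0.028,-0.032,-1],[0,0,0.036]]]}}

```text
time: 2.58
position: [0.5148, -0.3247, 0.1662]
tool_rot: [[0.11, 0.994, -0.007], [0.994, -0.11, 0.003], [0.003, -0.008, -1.0]]
ft_force: [0.0, 0.1, 0.1]
finger_gap: 0.0512
grip_force: 0.0
```

>>> {"name": "servo_tool", "arguments": {"series": [[[0,0,-0.4],[0,0,0]],[[0,0,-0.7],[0,0,0]],[[0,0,-0.87],[0,0,0]],[[0,0,-0.87],[0,0,0]],[[0,0,-0.87],[0,0,0]]]}}

```text
time: 3.0
position: [0.5185, -0.3252, 0.0854]
tool_rot: [[0.108, 0.994, 0.0], [0.994, -0.108, -0.0], [-0.0, 0.0, -1.0]]
ft_force: [-1.0, 0.6, 1.1]
finger_gap: 0.0513
grip_force: 0.0
```

>>> {"name": "servo_tool", "arguments": {"series": [[[0,0,0],[0,0,0]],[[0,0,0],[0,0,0]],[[0,0,0],[0,0,0]],[[0,0,0],[0,0,0]],[[0,0,0],[0,0,0]],[[0,0,0],[0,0,0]]], "claw": 0}}

```text
time: 3.5
position: [0.5196, -0.3249, 0.0865]
tool_rot: [[0.106, 0.994, 0.003], [0.994, -0.106, -0.002], [-0.002, 0.003, -1.0]]
ft_force: [-0.6, 0.4, 7.9]
finger_gap: 0.0146
grip_force: 60.4
```

Gripped (gap 14.6 mm, 60 N). Lifting toward the carton.

>>> {"name": "servo_tool", "arguments": {"series": [[[0,0,0.2],[0,0,0]],[[0,0,0.5],[0,0,0]],[[0,0,0.9],[0,0,0]],[[0,0,1],[0,0,0]]]}}

```text
time: 3.83
position: [0.5207, -0.3251, 0.191]
tool_rot: [[0.106, 0.994, 0.007], [0.994, -0.106, -0.004], [-0.003, 0.007, -1.0]]
ft_force: [2.2, 0.7, -1.9]
finger_gap: 0.0148
grip_force: 59.2
```

>>> {"name": "servo_tool", "arguments": {"series": [[[0.1,0.3,0.3],[0,0,0]],[[0.2,0.6,0.6],[0,0,0.04]],[[0.2,0.8,0.9],[0,0,0.08]],[[0.2,1,1],[0,0,0.08]],[[0.2,1,1],[0,0,0.08]]]}}

```text
time: 4.25
position: [0.541, -0.2187, 0.2889]
tool_rot: [[-0.152, 0.988, 0.006], [0.988, 0.152, -0.0], [-0.001, 0.006, -1.0]]
ft_force: [0.9, 1.4, -3.0]
finger_gap: 0.0148
grip_force: 59.2
```

>>> {"name": "servo_tool", "arguments": {"series": [[[0,0.3,0.3],[0,0,0]],[[0,0.6,0.6],[0,0,0]],[[0,0.7,0.8],[0,0,0]],[[0,0.7,0.8],[0,0,0]],[[0,0.7,0.8],[0,0,0]]]}}

```text
time: 4.67
position: [0.5388, -0.1539, 0.3651]
tool_rot: [[-0.146, 0.989, 0.002], [0.989, 0.146, -0.001], [-0.001, 0.002, -1.0]]
ft_force: [0.0, -0.6, -3.8]
finger_gap: 0.0146
grip_force: 59.5
```

```bash
python3 - <<'E'
from h import *
o=env.get_obs(); print(o['time'],o['position'],o['tool_rot'][:,1],o['finger_gap'],o['ft_force'])
im,W=cloud('wrist'); cv2.imwrite('pics/w2.png',im); np.save('wrist2.npy',W)
for c in ['scene','side']:
    W=np.load(c+'.npy'); im=cv2.imread(c+'.png'); hsv=cv2.cvtColor(im,cv2.COLOR_BGR2HSV)
    brown=(hsv[...,1]>60)&(hsv[...,0]<25)&(np.hypot(W[...,0]-.57,W[...,1]-.08)<.2)
    P=W[brown&(W[...,2]>.02)&(W[...,2]<.145)]
    r=cv2.minAreaRect((P[:,:2]*1000).astype(np.float32)); print(c,len(P),r)
    P=W[brown&(W[...,2]>.02)&(W[...,2]<.145)]
    E=W[brown&(W[...,2]>.165)]
    print('flap z by quantile',np.quantile(E[:,2],[.5,.9,.99]))
E
```

```text
4.6667 [ 0.53883445 -0.15385938  0.36510523] [0.98933459 0.14565064 0.00172209] 0.014563303663330654 [ 0.00811852 -0.61736917 -3.77057187]
scene 5600 ((568.6878051757812, 86.05634307861328), (174.7001495361328, 231.90850830078125), 11.033446311950684)
flap z by quantile [0.20425062 0.23155445 0.23825495]
side 4560 ((564.1417236328125, 88.0939712524414), (172.23178100585938, 237.66514587402344), 10.762207984924316)
flap z by quantile [0.20409169 0.23194903 0.23776217]
```

View pics/w2.png

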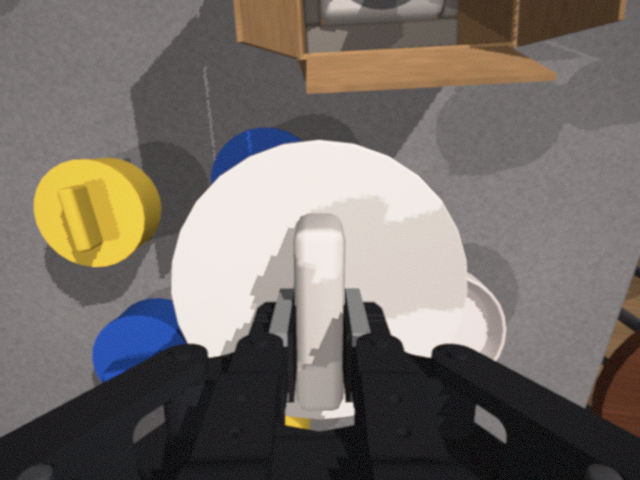

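The bowl hangs straight, with the bar vertical at column 320, and the carton starts at the top edge (rows 0-90). Moving nearer to see inside.

>>> {"name": "servo_tool", "arguments": {"series": [[[0.1,0.4,0.1],[0,0,0.01]],[[0.2,0.8,0.1],[0,0,0.013]],[[0.2,0.9,0.1],[0,0,0.013]],[[0.2,0.9,0.1],[0,0,0.013]],[[0.2,0.9,0.1],[0,0,0.013]]]}}

```text
time: 5.13
position: [0.5581, -0.0647, 0.3723]
tool_rot: [[-0.185, 0.983, -0.003], [0.983, 0.185, -0.0], [0.001, -0.003, -1.0]]
ft_force: [-0.0, -0.3, -2.9]
finger_gap: 0.0145
grip_force: 59.5
```

```bash
python3 - <<'E'
from h import *
o=env.get_obs(); p=np.array(o['position']); R=np.array(o['tool_rot']); print(o['time'],p,R[:,1])
im,W=cloud('wrist'); cv2.imwrite('pics/w3.png',im); np.save('wrist3.npy',W)
T=(W-p)@R   # tool coords
hsv=cv2.cvtColor(im,cv2.COLOR_BGR2HSV); v,u=np.mgrid[:480,:640]
m=(hsv[...,1]<60)&(hsv[...,2]>120)
h=m&(abs(T[...,1])<.025)&(abs(T[...,0])<.06)&(T[...,2]>-.04)&(T[...,2]<-.014)
l=m&(np.hypot(T[...,0],T[...,1])<.075)&(T[...,2]>-.002)&(T[...,2]<.03)
print('bar z',np.median(T[h][:,2]),cv2.minAreaRect((T[h][:,:2]*1000).astype(np.float32)))
print('lid z',np.median(T[l][:,2]),cv2.minEnclosingCircle((T[l][:,:2]).astype(np.float32)))
# base
b=(hsv[...,1]<60)&(W[...,2]>.036)&(W[...,2]<.048)&(np.hypot(W[...,0]-.566,W[...,1]-.087)<.1)
print('base',b.sum(),np.median(W[b][:,2]),cv2.minAreaRect((W[b][:,:2]*1000).astype(np.float32)))
g=(W[...,2]>.05)&(W[...,2]<.06)&(np.hypot(W[...,0]-.566,W[...,1]-.087)<.06)
n,lab,st,c=cv2.connectedComponentsWithStats(g.astype(np.uint8))
for i in range(1,n):
    if st[i,4]>8: print('lug',st[i,4],c[i],W[lab==i].mean(0))
f=W[(W[...,2]>.15)&(np.hypot(W[...,0]-.566,W[...,1]-.087)<.25)&(hsv[...,1]>60)&(hsv[...,0]<25)]
print('flap',f.min(0),f.max(0))
E
```

```text
5.1333 [ 0.55808697 -0.06466379  0.37228679] [ 0.98270657  0.18514533 -0.00300101]
bar z -0.02051404889707099 ((5.160638809204102, 6.22467041015625), (36.761112213134766, 63.95765686035156), 79.45050048828125)
lid z 0.00916811803307963 ((0.0034444713965058327, 0.00042842054972425103), 0.05731786787509918)
base 11869 0.041496290608305286 ((568.225830078125, 77.39598083496094), (121.20719146728516, 103.7437515258789), 10.87791919708252)
lug 81 [356.32098765   3.97530864] [0.55979913 0.12040412 0.05387527]
lug 77 [355.8961039   43.05194805] [0.56680731 0.08630789 0.05126957]
lug 78 [355.34615385  81.15384615] [0.57357267 0.05054203 0.05403263]
flap [ 0.45450403 -0.08127041  0.15000231] [0.69639464 0.11370348 0.46537164]
```

View pics/w3.png

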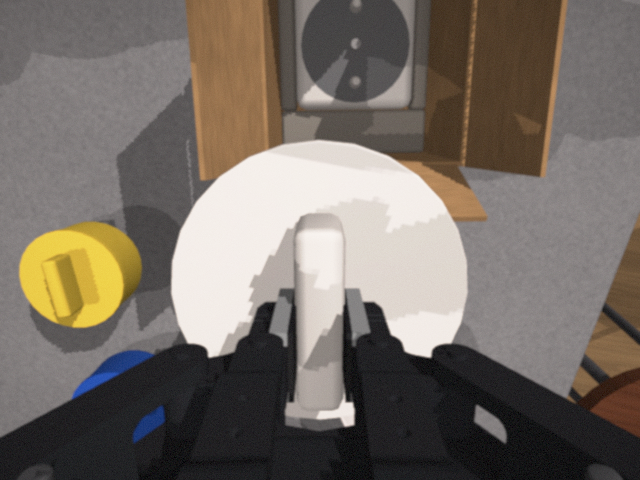

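The lugs show at (356,4) and (355,81) with the spindle at (356,43). The base centre is at (0.5667,0.086), yaw 11°, and the lid centre sits 3.4 mm along the tool's x.

>>> {"name": "servo_tool", "arguments": {"series": [[[0.05,0.4,0],[0,0,0.002]],[[0.09,0.8,0],[0,0,0.002]],[[0.09,1,0],[0,0,0.002]],[[0.09,1,0],[0,0,0.002]]]}}

```text
time: 5.52
position: [0.567, 0.0403, 0.3734]
tool_rot: [[-0.196, 0.981, -0.001], [0.981, 0.196, 0.002], [0.002, -0.001, -1.0]]
ft_force: [-0.6, 0.6, -2.6]
finger_gap: 0.0148
grip_force: 59.5
```

>>> {"name": "servo_tool", "arguments": {"series": [[[0,0.25,0],[0,0,0]],[[0,0.47,0],[0,0,0]],[[0,0.47,0],[0,0,0]],[[0,0.47,-0.3],[0,0,0]],[[0,0.47,-0.6],[0,0,0]],[[0,0.47,-0.9],[0,0,0]],[[0,0.47,-1],[0,0,0]]]}}

```text
time: 6.1
position: [0.5658, 0.0799, 0.269]
tool_rot: [[-0.188, 0.982, -0.007], [0.982, 0.188, -0.002], [-0.0, -0.007, -1.0]]
ft_force: [-1.1, -0.7, -3.4]
finger_gap: 0.0142
grip_force: 59.4
```

>>> {"name": "servo_tool", "arguments": {"series": [[[0,0,-0.3],[0,0,0]],[[0,0,-0.6],[0,0,0]],[[0,0,-0.9],[0,0,0]],[[0,0,-1],[0,0,0]],[[0,0,-1],[0,0,0]],[[0,0,-1],[0,0,0]],[[0,0,-1],[0,0,0]]]}}

```text
time: 6.68
position: [0.5689, 0.0829, 0.1766]
tool_rot: [[-0.191, 0.982, 0.003], [0.982, 0.191, 0.0], [-0.0, 0.003, -1.0]]
ft_force: [-0.2, 0.2, -2.8]
finger_gap: 0.0148
grip_force: 59.5
```

>>> {"name": "servo_tool", "arguments": {"series": [[[-0.01,0,-0.05],[0,0,0]],[[-0.01,0,-0.1],[0,0,0]],[[-0.01,0,-0.1],[0,0,0]],[[-0.01,0,-0.1],[0,0,0]]]}}

```text
time: 7.02
position: [0.5664, 0.0829, 0.1643]
tool_rot: [[-0.191, 0.982, -0.0], [0.982, 0.191, -0.0], [-0.0, -0.0, -1.0]]
ft_force: [-0.1, 0.1, -2.8]
finger_gap: 0.015
grip_force: 59.4
```

>>> {"name": "servo_tool", "arguments": {"series": [[[0,0,-0.05],[0,0,0]],[[0,0,-0.1],[0,0,0]],[[0,0,-0.15],[0,0,0]],[[0,0,-0.2],[0,0,0]],[[0,0,-0.23],[0,0,0]],[[0,0,-0.23],[0,0,0]]]}}

```text
time: 7.52
position: [0.566, 0.0828, 0.1402]
tool_rot: [[-0.191, 0.982, -0.002], [0.982, 0.191, -0.0], [0.0, -0.002, -1.0]]
ft_force: [-0.8, -0.0, -3.0]
finger_gap: 0.0146
grip_force: 59.5
```

>>> {"name": "servo_tool", "arguments": {"series": [[[0,0,-0.02],[0,0,0]],[[0,0,-0.04],[0,0,0]],[[0,0,-0.06],[0,0,0]],[[0,0,-0.08],[0,0,0]],[[0,0,-0.1],[0,0,0]],[[0,0,-0.11],[0,0,0]],[[0,0,-0.12],[0,0,0]],[[0,0,-0.12],[0,0,0]]]}}

```text
time: 8.18
position: [0.5664, 0.0829, 0.1291]
tool_rot: [[-0.191, 0.982, -0.0], [0.982, 0.191, -0.0], [0.0, -0.0, -1.0]]
ft_force: [0.6, -0.6, -2.9]
finger_gap: 0.0148
grip_force: 59.5
```

>>> {"name": "servo_tool", "arguments": {"series": [[[0,0,-0.01],[0,0,0]],[[0,0,-0.02],[0,0,0]],[[0,0,-0.03],[0,0,0]],[[0,0,-0.03],[0,0,0]]]}}

```text
time: 8.52
position: [0.567, 0.0831, 0.1286]
tool_rot: [[-0.191, 0.982, 0.001], [0.982, 0.191, -0.001], [-0.001, 0.001, -1.0]]
ft_force: [-7.6, -1.9, 16.0]
finger_gap: 0.0148
grip_force: 62.4
```

Contact at the home height. Releasing and rising to check.

>>> {"name": "servo_tool", "arguments": {"series": [[[0,0,0.02],[0,0,0]],[[0,0,0.02],[0,0,0]],[[0,0,0.02],[0,0,0]],[[0,0,0.02],[0,0,0]],[[0,0,0.02],[0,0,0]]], "claw": 0.55}}

```text
time: 8.93
position: [0.5665, 0.083, 0.1281]
tool_rot: [[-0.191, 0.982, -0.0], [0.982, 0.191, 0.0], [0.0, -0.0, -1.0]]
ft_force: [0.9, -0.1, -0.4]
finger_gap: 0.0471
grip_force: 0.0
```

>>> {"name": "servo_tool", "arguments": {"series": [[[0,0,0.3],[0,0,0]],[[0,0,0.6],[0,0,0]],[[0,0,1],[0,0,0]],[[0,0,1],[0,0,0]]]}}

```text
time: 9.27
position: [0.5695, 0.084, 0.2357]
tool_rot: [[-0.192, 0.981, 0.01], [0.981, 0.192, 0.001], [-0.001, 0.01, -1.0]]
ft_force: [-0.2, 0.3, 1.1]
finger_gap: 0.0471
grip_force: 0.0
```

>>> {"name": "servo_tool", "arguments": {"series": [[[0,-0.4,0.4],[0,0,0]],[[0,-0.6,0.8],[0,0,0]],[[0,-0.6,1],[0,0,0]],[[0,-0.6,1],[0,0,0]],[[0,-0.6,1],[0,0,0]]]}}

```text
time: 9.68
position: [0.5675, 0.0225, 0.3302]
tool_rot: [[-0.19, 0.982, 0.004], [0.982, 0.19, -0.0], [-0.001, 0.004, -1.0]]
ft_force: [0.0, 0.9, -0.7]
finger_gap: 0.0469
grip_force: 0.0
```

```bash
python3 - <<'E'
from h import *
o=env.get_obs(); p=np.array(o['position']); R=np.array(o['tool_rot']); print(o['time'],p,R[:,1])
im,W=cloud('wrist'); cv2.imwrite('pics/w4.png',im); np.save('wrist4.npy',W)
hsv=cv2.cvtColor(im,cv2.COLOR_BGR2HSV)
D=np.hypot(W[...,0]-.567,W[...,1]-.086)
P=W[(hsv[...,1]<60)&(hsv[...,2]>110)&(D<.07)&(W[...,2]>.1)&(W[...,2]<.17)]
l=P[P[:,2]<.13];h=P[P[:,2]>.14]
print('lid',np.median(l[:,2]),cv2.minEnclosingCircle(l[:,:2].astype(np.float32)))
print('bar',np.median(h[:,2]),cv2.minAreaRect((h[:,:2]*1000).astype(np.float32)))
# flaps in carton frame
c,s=np.cos(np.radians(11)),np.sin(np.radians(11)); X=W[...,:2]-[.567,.086]
cx=X[...,0]*c+X[...,1]*s; cy=-X[...,0]*s+X[...,1]*c; z=W[...,2]
br=(hsv[...,1]>60)&(hsv[...,0]<25)&(z>.17)&(z<.25)
for n,m in [('near',br&(cx<-.08)&(abs(cy)<.1)),('far',br&(cx>.08)&(abs(cy)<.1)),('left',br&(cy>.11)&(abs(cx)<.07)),('right',br&(cy<-.11)&(abs(cx)<.07))]:
    if m.sum()>20:
        a={'near':-cx,'far':cx,'left':cy,'right':-cy}[n][m]; k=np.polyfit(a,z[m],1) if np.ptp(a)>np.ptp(z[m]) else None
        q=np.polyfit(z[m],a,1); print(n,m.sum(),'angle',np.pi/2+np.arctan(q[0]),'crease off',np.polyval(q,.158),'z',z[m].min(),z[m].max(),a.max())
E
```

```text
9.6833 [0.5675441  0.0224575  0.33021762] [0.98178569 0.18995157 0.00390591]
lid 0.1193347871032053 ((0.5671623349189758, 0.08692444860935211), 0.057075269520282745)
bar 0.1488985192667377 ((567.2552490234375, 86.7574234008789), (15.840388298034668, 63.6456184387207), 11.064377784729004)
near 24268 angle 1.9662605180354848 crease off 0.08075343370613365 z 0.1700005116266591 0.2375244710082275 0.11727742218274022
far 24100 angle 1.8783836650269645 crease off 0.08057614864475796 z 0.17001027988839715 0.24001610102753512 0.11027675506125911
right 10041 angle 1.943719040446089 crease off 0.11214751617529825 z 0.17000947721509588 0.23300342309584815 0.1448204184691787
```

View pics/w4.png

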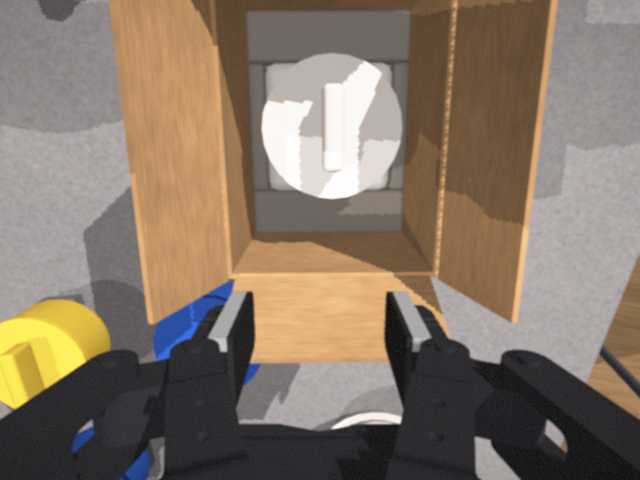

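The bowl is home: lid at z 0.119, bar top 0.149, centre within 1 mm, yaw 11.06°. In the picture it is centred at (333,125) in the open carton, and the near, far and right flaps measure about 1.97, 1.88 and 1.94 rad. Next is the right flap, with the fingers shut.

>>> {"name": "servo_tool", "arguments": {"series": [[[0.1,-0.4,-0.1],[0,0,0]],[[0.2,-0.8,-0.2],[0,0,0]],[[0.3,-1,-0.25],[0,0,0]],[[0.3,-1,-0.25],[0,0,0]]], "claw": 0}}

```text
time: 10.07
position: [0.5962, -0.0835, 0.2989]
tool_rot: [[-0.184, 0.983, -0.006], [0.983, 0.184, -0.001], [-0.0, -0.006, -1.0]]
ft_force: [0.1, -0.6, 0.2]
finger_gap: 0.0004
grip_force: 0.0
```

>>> {"name": "servo_tool", "arguments": {"series": [[[0.02,-0.02,-0.3],[0,0,0]],[[0.02,-0.02,-0.6],[0,0,0]],[[0.02,-0.02,-0.9],[0,0,0]],[[0.02,-0.02,-1],[0,0,0]],[[0.02,-0.02,-1],[0,0,0]],[[0.02,-0.02,-1],[0,0,0]]]}}

```text
time: 10.57
position: [0.5984, -0.0784, 0.2033]
tool_rot: [[-0.192, 0.981, -0.001], [0.981, 0.192, 0.0], [0.001, -0.001, -1.0]]
ft_force: [0.8, 0.1, 0.8]
finger_gap: 0.0001
grip_force: 0.0
```

>>> {"name": "servo_tool", "arguments": {"series": [[[-0.04,0.21,0.01],[0,0,0]],[[-0.08,0.42,0.02],[0,0,0]],[[-0.11,0.55,0.01],[0,0,0]],[[-0.13,0.67,-0.03],[0,0,0]],[[-0.15,0.78,-0.1],[0,0,0]],[[-0.165,0.85,-0.2],[0,0,0]],[[-0.175,0.91,-0.32],[0,0,0]],[[-0.18,0.93,-0.42],[0,0,0]]]}}

```text
time: 11.23
position: [0.5801, 0.0147, 0.1597]
tool_rot: [[-0.192, 0.981, -0.001], [0.981, 0.192, 0.0], [0.0, -0.001, -1.0]]
ft_force: [-2.8, -0.8, 40.7]
finger_gap: -0.0002
grip_force: 24.7
```

>>> {"name": "servo_tool", "arguments": {"series": [[[0,0,-0.02],[0,0,0]],[[0,0,-0.04],[0,0,0]],[[0,0,-0.05],[0,0,0]],[[0,0,-0.05],[0,0,0]]]}}

```text
time: 11.57
position: [0.5806, 0.0147, 0.1598]
tool_rot: [[-0.191, 0.982, 0.001], [0.982, 0.191, -0.0], [-0.0, 0.001, -1.0]]
ft_force: [-18.3, 2.7, 40.1]
finger_gap: -0.0002
grip_force: 20.0
```

The right flap is down on its stop. Now the left flap.

>>> {"name": "servo_tool", "arguments": {"series": [[[0,0,0.3],[0,0,0]],[[0,0,0.6],[0,0,0]],[[0,0.2,1],[0,0,0]],[[-0.1,0.4,1],[0,0,0]],[[-0.1,0.4,1],[0,0,0]]]}}

```text
time: 11.98
position: [0.5704, 0.0585, 0.2582]
tool_rot: [[-0.195, 0.981, 0.003], [0.981, 0.195, 0.002], [0.001, 0.003, -1.0]]
ft_force: [-0.9, 1.3, -0.2]
finger_gap: -0.0004
grip_force: 0.0
```

>>> {"name": "servo_tool", "arguments": {"series": [[[-0.1,0.3,0.35],[0,0,0]],[[-0.2,0.6,0.4],[0,0,0]],[[-0.2,1,0.4],[0,0,0]],[[-0.2,1,0.4],[0,0,0]]]}}

```text
time: 12.32
position: [0.5487, 0.1621, 0.2962]
tool_rot: [[-0.2, 0.98, 0.0], [0.98, 0.2, 0.004], [0.004, 0.001, -1.0]]
ft_force: [-0.8, 2.2, -0.3]
finger_gap: 0.0003
grip_force: 0.0
```

>>> {"name": "servo_tool", "arguments": {"series": [[[-0.15,0.4,0],[0,0,0]],[[-0.15,0.8,0],[0,0,0]],[[-0.16,0.98,0],[0,0,0]],[[-0.16,0.98,0],[0,0,0]],[[-0.16,0.98,-0.3],[0,0,0]],[[-0.16,0.98,-0.5],[0,0,0]],[[-0.16,0.98,-0.5],[0,0,0]]]}}

```text
time: 12.9
position: [0.5331, 0.2495, 0.2406]
tool_rot: [[-0.191, 0.982, -0.007], [0.982, 0.191, -0.003], [-0.002, -0.008, -1.0]]
ft_force: [-0.0, -0.6, -0.8]
finger_gap: 0.0002
grip_force: 0.0
```

```bash
cat > flaps.py <<'E'
from h import *
o=env.get_obs(); print(o['time'],np.round(o['position'],4))
c,s=np.cos(np.radians(11)),np.sin(np.radians(11))
for cam in ['scene','side']:
    im,W=cloud(cam); cv2.imwrite(f'{cam}.png',im)
    hsv=cv2.cvtColor(im,cv2.COLOR_BGR2HSV); X=W[...,:2]-[.567,.0865]
    cx=X[...,0]*c+X[...,1]*s; cy=-X[...,0]*s+X[...,1]*c; z=W[...,2]
    br=(hsv[...,1]>60)&(hsv[...,0]<25)&(z>.12)&(z<.26)
    A=[('near',-cx-.082,.161,abs(cy)<.1),('far',cx-.082,.161,abs(cy)<.1),('left',cy-.112,.156,abs(cx)<.06),('right',-cy-.112,.156,abs(cx)<.06)]
    for n,a,zc,k in A:
        r=np.hypot(a,z-zc); th=np.arctan2(z-zc,-a); m=br&k&(r<.085)&(r>.045)&(th>-.4)
        if m.sum()>15: print(cam,n,m.sum(),np.round(np.quantile(th[m],[.1,.5,.9]),2))
E
python3 flaps.py
```

```text
12.9 [0.5331 0.2495 0.2406]
scene near 1153 [-0.02  1.95  2.  ]
scene far 851 [-0.03  1.91  1.95]
scene left 530 [1.8  1.84 1.88]
scene right 356 [0.03 0.06 0.1 ]
side near 550 [-0.08  0.    2.  ]
side far 342 [-0.09 -0.03  0.03]
side left 237 [1.87 1.91 1.94]
side right 568 [-0.01  0.05  0.1 ]
```

>>> {"name": "servo_tool", "arguments": {"series": [[[0,0,-0.2],[0,0,0]],[[0,0,-0.36],[0,0,0]],[[0,0,-0.36],[0,0,0]],[[0,0,-0.36],[0,0,0]]]}}

```text
time: 13.33
position: [0.5349, 0.2516, 0.2111]
tool_rot: [[-0.191, 0.982, -0.0], [0.982, 0.191, -0.0], [-0.0, -0.0, -1.0]]
ft_force: [0.5, -0.6, 0.6]
finger_gap: 0.0001
grip_force: 0.0
```

>>> {"name": "servo_tool", "arguments": {"series": [[[0.04,-0.21,0.01],[0,0,0]],[[0.08,-0.42,0.02],[0,0,0]],[[0.11,-0.55,0.01],[0,0,0]],[[0.13,-0.67,-0.03],[0,0,0]],[[0.15,-0.78,-0.1],[0,0,0]],[[0.165,-0.85,-0.2],[0,0,0]],[[0.175,-0.91,-0.32],[0,0,0]],[[0.18,-0.93,-0.42],[0,0,0]]]}}

```text
time: 14.0
position: [0.5524, 0.1579, 0.1667]
tool_rot: [[-0.191, 0.982, -0.001], [0.982, 0.191, -0.001], [-0.0, -0.001, -1.0]]
ft_force: [0.7, -0.4, 0.5]
finger_gap: -0.0001
grip_force: 0.4
```

>>> {"name": "servo_tool", "arguments": {"series": [[[0,0,-0.01],[0,0,0]],[[0,0,-0.02],[0,0,0]],[[0,0,-0.02],[0,0,0]],[[0,0,-0.02],[0,0,0]]]}}

```text
time: 14.33
position: [0.5525, 0.1598, 0.1666]
tool_rot: [[-0.192, 0.981, 0.0], [0.981, 0.192, 0.0], [0.0, 0.0, -1.0]]
ft_force: [0.4, 0.3, 1.1]
finger_gap: -0.0003
grip_force: 0.0
```

>>> {"name": "servo_tool", "arguments": {"series": [[[0,0,-0.03],[0,0,0]],[[0,0,-0.06],[0,0,0]],[[0,0,-0.08],[0,0,0]],[[0,0,-0.08],[0,0,0]],[[0,0,-0.08],[0,0,0]]]}}

```text
time: 14.75
position: [0.553, 0.1594, 0.1604]
tool_rot: [[-0.192, 0.981, 0.002], [0.981, 0.192, -0.0], [-0.0, 0.002, -1.0]]
ft_force: [-5.4, -1.4, 15.9]
finger_gap: -0.0003
grip_force: 8.4
```

The left flap is down too. Lifting, then over to the outside of the far flap.

>>> {"name": "servo_tool", "arguments": {"series": [[[0,0,0.3],[0,0,0]],[[0,0,0.7],[0,0,0]],[[0,0,1],[0,0,0]],[[0.1,-0.1,1],[0,0,0]],[[0.2,-0.2,1],[0,0,0]]]}}

```text
time: 15.17
position: [0.5735, 0.1398, 0.2605]
tool_rot: [[-0.193, 0.981, 0.004], [0.981, 0.193, 0.001], [-0.0, 0.004, -1.0]]
ft_force: [-0.3, -0.5, -0.8]
finger_gap: 0.0
grip_force: 0.0
```

>>> {"name": "servo_tool", "arguments": {"series": [[[0.1,0,0.3],[0,0,0]],[[0.4,-0.1,0.45],[0,0,0]],[[0.7,-0.2,0.45],[0,0,0]],[[1,-0.25,0.45],[0,0,0]],[[1,-0.25,0.45],[0,0,0]]]}}

```text
time: 15.58
position: [0.6766, 0.1095, 0.2987]
tool_rot: [[-0.186, 0.983, -0.004], [0.983, 0.186, -0.002], [-0.001, -0.004, -1.0]]
ft_force: [0.8, -1.3, -1.7]
finger_gap: 0.0001
grip_force: 0.0
```

>>> {"name": "servo_tool", "arguments": {"series": [[[0.36,0,0],[0,0,0]],[[0.36,0,0],[0,0,0]],[[0.36,0,0],[0,0,0]]]}}

```text
time: 15.83
position: [0.7091, 0.113, 0.2992]
tool_rot: [[-0.19, 0.982, -0.005], [0.982, 0.19, -0.0], [0.001, -0.005, -1.0]]
ft_force: [-0.1, 0.1, 0.3]
finger_gap: -0.0002
grip_force: 0.0
```

```bash
python3 flaps.py; cp scene.png pics/scene5.png
```

```text
15.8333 [0.7091 0.113  0.2992]
scene near 1439 [-0.03  1.93  2.  ]
scene far 1086 [-0.04  1.88  1.94]
scene left 321 [0.02 0.06 0.1 ]
scene right 358 [0.03 0.06 0.1 ]
side near 922 [-0.09 -0.02  1.99]
side far 1425 [-0.07  1.79  1.89]
side left 555 [-0.01  0.04  0.1 ]
side right 564 [-0.01  0.04  0.1 ]
```

View pics/scene5.png

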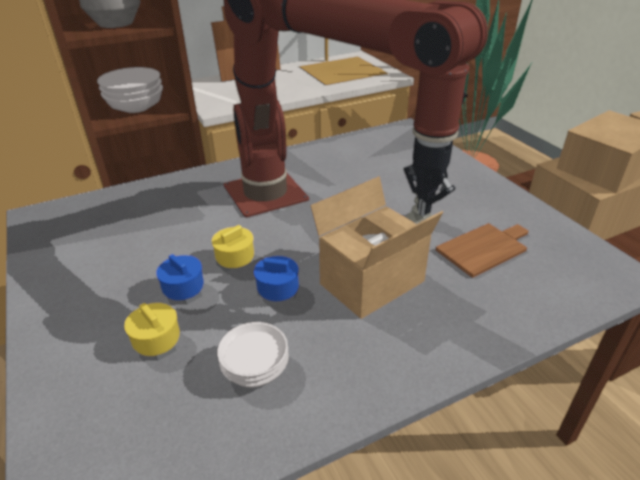

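The short flaps look flat and both long flaps stand. The gripper shows at (428,190), so I'll check where the TCP should project before descending.

```bash
python3 - <<'E'
from h import *
for cam in ['scene','side']:
    p=camera_params(cam); o=env.get_obs()
    for n,X in [('tcp',o['position']),('carton',[.567,.0865,.15]),('far edge',[.567+.107*.982,.0865+.107*.191,.238]),('near edge',[.567-.11*.982,.0865-.11*.191,.238]),('candle',[.38,.38,.1])]:
        q=np.array(p['R'])@np.array(X)+np.array(p['t']); print(cam,n,q[0]/q[2]*p['fx']+p['cx'],q[1]/q[2]*p['fy']+p['cy'],q[2])
cv2.imwrite('pics/side5.png',cv2.imread('side.png'))
E
```

```text
scene tcp 423.02349600165047 211.9736314229513 1.0827993000640843
scene carton 374.2646375996222 237.73864190376307 1.2661043666570946
scene far edge 407.9968336517503 228.59308785304472 1.1451143034221891
scene near edge 346.8533943690583 189.83518171536215 1.282103803141276
scene candle 424.1169540786415 191.9962940459841 1.533236579305066
side tcp 217.2286019794504 198.3509292177788 1.4486135090051324
side carton 278.71004640343494 255.24428317198252 1.5295222146061342
side far edge 234.83062172289686 220.96844953291836 1.4882056191602748
side near edge 320.61326872106093 241.25552910240623 1.4395060373550663
side candle 281.8883382695177 392.15954071024316 1.3336158260466422
```

View pics/side5.png

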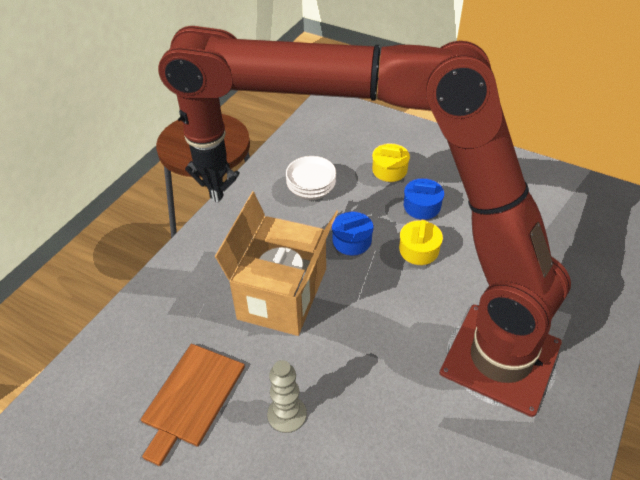

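The side view agrees: the gripper at (215,190) is beyond the far flap, and the short flaps are flat. Descending and folding the far flap.

>>> {"name": "servo_tool", "arguments": {"series": [[[0,0,-0.3],[0,0,0]],[[0,0,-0.6],[0,0,0]],[[0,0,-0.91],[0,0,0]],[[0,0,-0.91],[0,0,0]],[[0,0,-0.91],[0,0,0]]]}}

```text
time: 16.35
position: [0.7074, 0.1135, 0.2123]
tool_rot: [[-0.192, 0.981, -0.002], [0.981, 0.192, -0.001], [-0.001, -0.002, -1.0]]
ft_force: [-0.0, 0.1, 0.1]
finger_gap: -0.0001
grip_force: 0.0
```

>>> {"name": "servo_tool", "arguments": {"series": [[[-0.226,-0.044,0.02],[0,0,0]],[[-0.45,-0.09,0.03],[0,0,0]],[[-0.59,-0.115,0.01],[0,0,0]],[[-0.7,-0.135,-0.03],[0,0,0]],[[-0.8,-0.155,-0.1],[0,0,0]],[[-0.88,-0.17,-0.2],[0,0,0]],[[-0.94,-0.18,-0.32],[0,0,0]],[[-0.96,-0.187,-0.39],[0,0,0]]]}}

```text
time: 17.02
position: [0.6128, 0.0956, 0.176]
tool_rot: [[-0.192, 0.981, 0.004], [0.981, 0.192, -0.0], [-0.001, 0.004, -1.0]]
ft_force: [-0.9, -0.4, 0.6]
finger_gap: -0.0002
grip_force: 0.4
```

>>> {"name": "servo_tool", "arguments": {"series": [[[0,0,0],[0,0,0]],[[0,0,0],[0,0,0]]]}}

```text
time: 17.18
position: [0.6133, 0.0954, 0.175]
tool_rot: [[-0.191, 0.982, 0.002], [0.982, 0.191, -0.0], [-0.0, 0.002, -1.0]]
ft_force: [-0.2, 0.1, 0.0]
finger_gap: 0.0001
grip_force: 0.0
```

>>> {"name": "servo_tool", "arguments": {"series": [[[0,0,-0.03],[0,0,0]],[[0,0,-0.06],[0,0,0]],[[0,0,-0.09],[0,0,0]],[[0,0,-0.11],[0,0,0]],[[0,0,-0.12],[0,0,0]],[[0,0,-0.12],[0,0,0]]]}}

```text
time: 17.68
position: [0.6133, 0.0956, 0.1653]
tool_rot: [[-0.191, 0.982, 0.003], [0.982, 0.191, -0.001], [-0.001, 0.003, -1.0]]
ft_force: [-12.1, -4.2, 29.0]
finger_gap: -0.0004
grip_force: 14.8
```

The far flap is down. Over to the outside of the near flap.

>>> {"name": "servo_tool", "arguments": {"series": [[[0,0,0.3],[0,0,0]],[[0,0,0.7],[0,0,0]],[[0,0,1],[0,0,0]],[[0,0,1],[0,0,0]]]}}

```text
time: 18.02
position: [0.6151, 0.0964, 0.2684]
tool_rot: [[-0.191, 0.981, 0.009], [0.982, 0.191, 0.002], [-0.0, 0.009, -1.0]]
ft_force: [0.2, 0.2, -0.2]
finger_gap: 0.0002
grip_force: 0.0
```

>>> {"name": "servo_tool", "arguments": {"series": [[[-0.1,0,0.4],[0,0,0]],[[-0.4,-0.1,0.4],[0,0,0]],[[-0.7,-0.2,0.4],[0,0,0]],[[-1,-0.25,0.4],[0,0,0]],[[-1,-0.25,0.4],[0,0,0]]]}}

```text
time: 18.43
position: [0.5089, 0.0697, 0.3017]
tool_rot: [[-0.191, 0.982, -0.0], [0.982, 0.191, -0.002], [-0.002, -0.001, -1.0]]
ft_force: [1.3, 0.9, 0.0]
finger_gap: -0.0001
grip_force: 0.0
```

>>> {"name": "servo_tool", "arguments": {"series": [[[-0.4,-0.05,0],[0,0,0]],[[-0.81,-0.1,0],[0,0,0]],[[-0.81,-0.1,0],[0,0,0]],[[-0.81,-0.1,0],[0,0,0]],[[-0.81,-0.1,0],[0,0,0]]]}}

```text
time: 18.85
position: [0.4321, 0.0602, 0.3018]
tool_rot: [[-0.191, 0.982, 0.002], [0.982, 0.191, -0.0], [-0.001, 0.001, -1.0]]
ft_force: [-0.4, 0.3, -0.3]
finger_gap: -0.0001
grip_force: 0.0
```

```bash
python3 flaps.py; python3 -c "
from h import *
print(np.round(env.get_obs()['joints'],2))"
```

```text
18.85 [0.4321 0.0602 0.3018]
scene near 1360 [-0.03  1.94  2.  ]
scene far 720 [0.03 0.06 0.1 ]
scene left 413 [0.04 0.11 0.18]
scene right 445 [0.05 0.11 0.18]
side near 952 [-0.08 -0.02  1.98]
side far 1021 [-0.02  0.04  0.1 ]
side left 598 [0.01 0.09 0.17]
side right 567 [0.01 0.08 0.16]
[ 0.42 -0.12 -0.59  1.81 -0.07  1.44  0.04]
```

>>> {"name": "servo_tool", "arguments": {"series": [[[0,0,-0.2],[0,0,0]],[[0,0,-0.4],[0,0,0]],[[0,0,-0.6],[0,0,0]],[[0,0,-0.8],[0,0,0]],[[0,0,-0.92],[0,0,0]],[[0,0,-0.92],[0,0,0]],[[0,0,-0.92],[0,0,0]]]}}

```text
time: 19.53
position: [0.4318, 0.0606, 0.2089]
tool_rot: [[-0.192, 0.981, -0.002], [0.981, 0.192, 0.001], [0.002, -0.002, -1.0]]
ft_force: [-0.6, -0.7, 1.0]
finger_gap: -0.0002
grip_force: 0.0
```

>>> {"name": "servo_tool", "arguments": {"series": [[[0.15,0.03,0.02],[0,0,0]],[[0.37,0.07,0.03],[0,0,0]],[[0.51,0.1,0.01],[0,0,0]],[[0.62,0.12,-0.03],[0,0,0]],[[0.73,0.14,-0.1],[0,0,0]],[[0.81,0.155,-0.2],[0,0,0]],[[0.86,0.165,-0.3],[0,0,0]],[[0.88,0.17,-0.36],[0,0,0]]]}}

```text
time: 20.2
position: [0.5205, 0.0774, 0.1729]
tool_rot: [[-0.191, 0.982, 0.0], [0.982, 0.191, 0.001], [0.001, 0.0, -1.0]]
ft_force: [-0.2, 0.2, 0.8]
finger_gap: 0.0002
grip_force: 0.4
```

>>> {"name": "servo_tool", "arguments": {"series": [[[0,0,-0.02],[0,0,0]],[[0,0,-0.04],[0,0,0]],[[0,0,-0.06],[0,0,0]],[[0,0,-0.08],[0,0,0]],[[0,0,-0.08],[0,0,0]]]}}

```text
time: 20.62
position: [0.5195, 0.0772, 0.1657]
tool_rot: [[-0.191, 0.982, 0.001], [0.982, 0.191, -0.0], [-0.0, 0.001, -1.0]]
ft_force: [-0.4, -0.3, -0.2]
finger_gap: -0.0004
grip_force: 0.0
```

Not pressed yet. A little further down, then lift and check.

>>> {"name": "servo_tool", "arguments": {"series": [[[0,0,-0.01],[0,0,0]],[[0,0,-0.02],[0,0,0]],[[0,0,-0.03],[0,0,0]],[[0,0,-0.03],[0,0,0]],[[0,0,-0.03],[0,0,0]]]}}

```text
time: 21.03
position: [0.5197, 0.0773, 0.1652]
tool_rot: [[-0.191, 0.982, 0.002], [0.982, 0.191, -0.001], [-0.002, 0.001, -1.0]]
ft_force: [-10.4, -2.4, 26.7]
finger_gap: 0.0
grip_force: 13.4
```

>>> {"name": "servo_tool", "arguments": {"series": [[[0,0,0.2],[0,0,0]],[[0,0,0.6],[0,0,0]],[[0,0,1],[0,0,0]],[[0,0,1],[0,0,0]]]}}

```text
time: 21.37
position: [0.5222, 0.0782, 0.2701]
tool_rot: [[-0.192, 0.981, 0.01], [0.981, 0.192, 0.0], [-0.002, 0.01, -1.0]]
ft_force: [0.5, 0.5, 1.1]
finger_gap: 0.0
grip_force: 0.0
```

>>> {"name": "servo_tool", "arguments": {"series": [[[0,-0.4,0.4],[0,0,0]],[[0,-0.8,0.8],[0,0,0]],[[0,-0.8,0.8],[0,0,0]],[[0,-0.8,0.8],[0,0,0]],[[0,-0.8,0.8],[0,0,0]]]}}

```text
time: 21.78
position: [0.5199, -0.004, 0.3433]
tool_rot: [[-0.189, 0.982, 0.002], [0.982, 0.189, -0.0], [-0.001, 0.002, -1.0]]
ft_force: [-0.1, -0.5, -1.0]
finger_gap: -0.0
grip_force: 0.0
```

```bash
python3 flaps.py; cp side.png pics/side6.png
```

```text
21.7833 [ 0.5199 -0.004   0.3433]
scene near 733 [0.03 0.06 0.1 ]
scene far 773 [0.03 0.06 0.1 ]
scene left 432 [0.1  0.14 0.2 ]
scene right 481 [0.1  0.14 0.19]
side near 996 [-0.01  0.04  0.1 ]
side far 995 [-0.01  0.04  0.1 ]
side left 643 [0.07 0.12 0.19]
side right 572 [0.07 0.12 0.19]
```

View pics/side6.png

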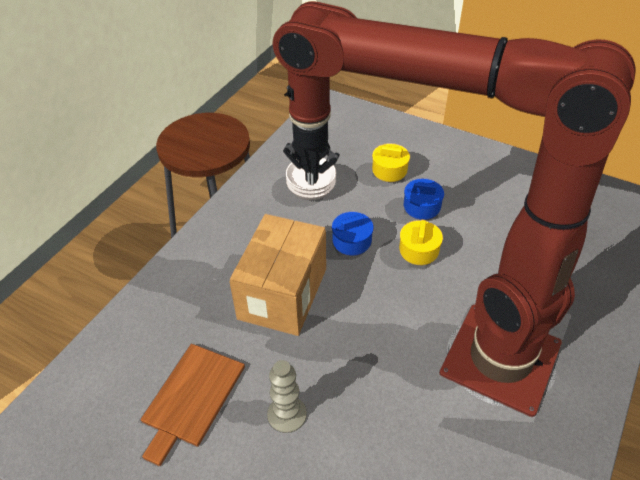

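The carton is closed: all four flaps are flat, with the seam running from (300,225) to (265,285). The bystanders stand where they were. Handing in.

```bash
python3 -c "
from h import *
print(env.sign_off())"
```

```text
the job is handed in; nothing more can be done
None
```

The bowl is home on the motor base, the carton is closed (short flaps first, then the long ones), and the job is handed in at about 22 s; sign-off returned no verdict.

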